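# Load the drill jig and hold its sprung guide on the stop

### The arm

A 6-joint arm with a two-finger parallel gripper is mounted at the origin on a cart in front of the work surface, level with it; the furniture and walls round the work are solid. World frame = base frame: x ahead of the robot, y to its left, z up, the work surface at z = 0. Lengths are in m, angles in rad, forces in N, time in s.
With the tool pointing down it reaches from about 0.35 to 0.775 m from the base axis. Payload 7.3 kg.
Tool frame: the origin (TCP) lies between the finger pads; the fingertips stand 25 mm ahead of it and the grasp point (between the pads) lies 6 mm ahead of it; y points along the fingers, z is the direction in which the jaws open and shut, and the axes are right-handed (so a half turn about y gives the same grasp; the last joint's range is limited). The gripper opens to 92 mm and grips with 3 to 60 N. Pads are 19 mm wide; open, the fingers measure 130 mm over their backs; the gripper's body (75 mm by 190 mm) begins 47 mm behind the grasp point.
Start: joints at [1.032, 0.342, 1.524, -0, 1.275, -0.146], TCP at [0.201, 0.485, 0.252] pointing down, gripper open.
Joint ranges: [-2.53, 2.53], [-0.77, 2.02], [0.04, 2.7], [-1, 4.14], [0.28, 2.66], [-3.11, 3.11]. Speed limits (rad/s): [2.57, 2.57, 3.14, 3.14, 3.14, 3.14].

### API

Orientations are given as [roll, pitch, yaw] about the fixed x, y, z axes, in that order (R = Rz(yaw) Ry(pitch) Rx(roll)).
In Python, from cell import sensors, read_camera, hand_in gives the robot as it stands. The module is installed in compiled form; this text tells all that it offers.
- The arm moves only by the tool send_rows, never from a script. Its argument "motion" is a list that holds one entry, the list of rows, each a list of 4 numbers: the shift along the tool's x, y, z in m, then the turn about the tool's y in degrees. In form: [[[tx, ty, tz, twist], ...]]. A call has 1 to 8 rows; each row is the pose to reach, as a shift and turn from the pose measured when the call began, along the tool's axes at that moment; what a row does not reach only later rows make up. A row lasts 1/10 s, in which the tool goes at most 50 mm and 8.59 degrees, less where a joint would pass 70% of its speed; a pose out of reach is approached as far as the arm can. A call with a gripper value outside its range is refused whole. "gripper" is the opening, from 0 (shut) to 1 (fully open), set as the call begins (left out, the last holds). The fingers move at their own pace and stop on an object; "grip_force" is the grip in N (left out, the last holds). Time passes only in rows, so rows that repeat a pose let the fingers close. It gives the time, the measured TCP pose, the force and the opening at its end, in the units of the state.
- sensors.observe(): the state, without advancing time (a new reading comes with each control period).
- read_camera(name): name is "scene" or "top"; returns a dict with "frame" (480x640x3 uint8, red, green, blue), "fx", "fy", "cx", "cy" (pixels), "extrinsics" (4x4, takes a point from world to camera coordinates). Camera axes: x right, y up, looking along -z (the intrinsics and any distortion apply to the point x, -y, -z); pixel columns grow to the right and rows downward; lengths in m; the calibration is good to about 2 mm. A picture is of the moment at which its call begins. There is no depth.
- hand_in(): hands the job in, once; it reports no verdict.
The state is a dict: "time": time; "qpos": joint angles; "qvel": joint speeds; "joint_efforts": joint torques, N m; "tool_pos": TCP position; "tool_rot": TCP orientation; "contact_force": force on the tool from outside, world axes, zero at the start; "torque": the same for the moment, N m; "opening": finger opening in m.
Only numpy, scipy, OpenCV 4.12 (cv2) and the standard library are available. Lean on these libraries where they do the work, as an engineer would, in place of code of your own. Each camera call takes 0.05 s, during which the arm holds its last target.

### The job

Make the drill jig ready for drilling: take the small beech block, lay it in the rectangular recess of the jig and press it down until it is flush with the jig's top. Then swing the jig's sprung guide by its red post, against the spring, all the way to its stop so that the drill bush stands over the block, and finish while still holding it there with the gripper. Leave the other things where they are.

Things in the scene. Friction and masses are not known exactly. Their poses are not given: they have to be found in the camera images.
- block_mid (a point): Centre of the loose beech block, a plain wooden bar 26 (x) x 70 (y) x 22 (z) mm, lying flat on the bench with z up; about 30 g. Its long axis is its y axis; either end may go either way in the recess.
- jig: The drill jig, a dark blue-grey plate 165 (x) x 130 (y) x 30 mm bolted to the bench. Origin on the bench under the recess's centre; from it the plate reaches 57 mm to the front (-x), 108 mm to the back (+x), 65 mm to each side. Two sprung steel balls stick 4 mm out of the recess's +x wall, 13 mm below the mouth and 18 mm either side of the middle.
- recess_mouth (a point): Centre of the recess's mouth on the jig's top face, 30 mm above the bench; jig axes, z up. Recess 29 (x) x 73 (y) mm, 22 mm deep, 2 mm chamfer at the mouth: a block on its floor is flush with the top. The sprung balls stop a block that is merely laid in, part of the way down; it must then be pressed home (some 10 N).
- guide_pivot (a point): A point on the vertical pivot axis of the guide, level with point guide_post, 70 mm above the bench; it lies 85 mm behind (+x) the recess in the jig. Axes are the jig's. The pivot body is 26 mm in diameter and with its spring reaches 62 mm above the bench.
- guide_post (a point): Middle of the upright red post near the free end of the guide, 70 mm above the bench, 130 mm from the pivot axis. The post is 14 mm in diameter and stands from 40 mm to 85 mm above the bench on the guide, a grey bar 20 mm wide and 6 mm thick whose underside is 4 mm above the jig's top. The post turns with the guide.
- guide_bush (a point): Middle of the underside of the guide at the brass drill bush, 85 mm from the pivot axis; the bush reaches 46 mm above the bench. At the stop it stands straight above the middle of the recess, 4 mm above the jig's top.
- guide (a joint): Angle of the guide about its vertical pivot, rad: 0 at rest (it points to the left of the recess as seen from the robot), 1.2 at its stop, where it points along the jig's -x, over the recess. It grows counter-clockwise seen from above. A spring always pulls it back to 0: about 1.2 N at the post at rest, 4 N at the stop. The stop is rigid.
- tin: Small red tin, 42 x 60 x 34 mm, origin at the centre of its underside. To be left alone.
- cap: White round cap, 36 mm in diameter, 18 mm high, origin at the centre of its underside. To be left alone.
- jar: Small clear jar with a white lid, 44 mm in diameter, 55 mm high, origin at the centre of its underside. To be left alone.
There are look-alikes about, which are no part of the job. There is more than one size of the part that bears block_mid; the job needs the smallest.

How it is judged:
On the way, in this order (a step that is already met when the one before it is completed fails the run):
1. the block is pressed flush into the recess, with the guide still swung back (z of block_mid in the frame of recess_mouth below -0.009 m and horizontal distance between block_mid and recess_mouth below 0.005 m and angle between the z axis of block_mid and the z axis of recess_mouth, either way round below 0.06 rad and value of joint guide below 0.3 rad), for 0.2 s.
2. the guide is swung to its stop over the seated block (z of block_mid in the frame of recess_mouth below -0.009 m and horizontal distance between block_mid and recess_mouth below 0.005 m and angle between the z axis of block_mid and the z axis of recess_mouth, either way round below 0.06 rad and value of joint guide above 1.14 rad and contact force between the fingers and guide above 1 N), for 0.2 s.
At the end, for the whole second after the job is handed in: The block lies in the recess, at most 2 mm proud of the jig's top, within 5 mm of its middle and not tilted by more than 0.06 rad; the guide is within 0.06 rad of its stop (joint above 1.14) and is being held there by the gripper's fingers (contact of more than 1 N) (all of step 2); the arm keeps its last pose, push and grip.
It fails at once if the tin, the cap or the jar is moved by more than 30 mm (distance of any of tin, cap, jar from where it was at the start of the episode above 0.03 m).
It also fails if it takes over 64 s, if anything falls off the work surface, if the arm or the gripper's body presses on something with over 40 N, if the wrist force passes 120 N, or if a joint passes its speed limit or range.

## Working session

There is one attempt and no reset: what is moved stays moved. The work goes in short steps, Python scripts to look and compute and a tool call to move; the robot and the scene stay as the last step left them, time stands still between calls to the robot, and variables do not carry over. Pictures are saved under pics/ and viewed, and the job is handed in when it is done.

Besides the shell and the picture viewer there is one more tool, called after "Request:" as a command line: name --argument value ..., lists and objects as JSON in quotes. send_rows: Moves the arm, as the interface text tells. Its arguments: {"type":"object","properties":{"motion":{"type":"array"},"gripper":{"type":"number"},"grip_force":{"type":"number"}},"required":["motion"]}

```bash
mkdir -p pics
python3 - <<'E'
from cell import sensors, read_camera
import cv2,numpy as np,pickle
print(sensors.observe())
for n in("scene","top"):
    c=read_camera(n); cv2.imwrite(f"pics/{n}0.png",c["frame"][:,:,::-1]); pickle.dump(c,open(n+"0.pkl","wb"))
    print(n,{k:v for k,v in c.items() if k!="frame"})
E
```

```text
{'time': 0.0, 'qpos': array([ 1.03197176e+00,  3.42751252e-01,  1.52500443e+00,  3.78674030e-05,
        1.27539212e+00, -1.45989549e-01]), 'qvel': array([-7.08465131e-05, -4.18268179e-04,  1.26396975e-03, -6.64065210e-04,
        6.06552094e-04,  1.85637645e-03]), 'joint_efforts': array([ 4.27217556e-04, -4.31250143e+01, -2.44222766e+01,  7.18495063e-02,
        5.58418385e-02, -1.23923642e-04]), 'tool_pos': array([0.20075273, 0.48471227, 0.25103452]), 'tool_rot': array([-1.57232966e+00,  2.62054543e-04, -3.92846268e-01]), 'contact_force': array([ 0.18377702, -0.06676639, -0.85187177]), 'torque': array([ 0.01368823,  0.00128113, -0.04594819]), 'opening': 0.09169521608322735}
scene {'fx': 548.5074675567486, 'fy': 548.5074675567486, 'cx': 314.6733801728304, 'cy': 240.90527219965844, 'extrinsics': array([[ 0.61422237, -0.78912839, -0.00269772, -0.39879104],
       [ 0.41826891,  0.3226592 ,  0.84908313, -0.30791932],
       [-0.66916516, -0.52265422,  0.52825236, -0.81630161],
       [ 0.        ,  0.        ,  0.        ,  1.        ]])}
top {'fx': 549.4026233043331, 'fy': 549.4026233043331, 'cx': 323.79512037129484, 'cy': 238.95435030080375, 'extrinsics': array([[ 0.02885037, -0.99949844, -0.01305867, -0.03967212],
       [ 0.99185703,  0.0270037 ,  0.12446053, -0.60689913],
       [-0.12404548, -0.01654306,  0.99213862, -1.2432857 ],
       [ 0.        ,  0.        ,  0.        ,  1.        ]])}
```

View pics/scene0.png

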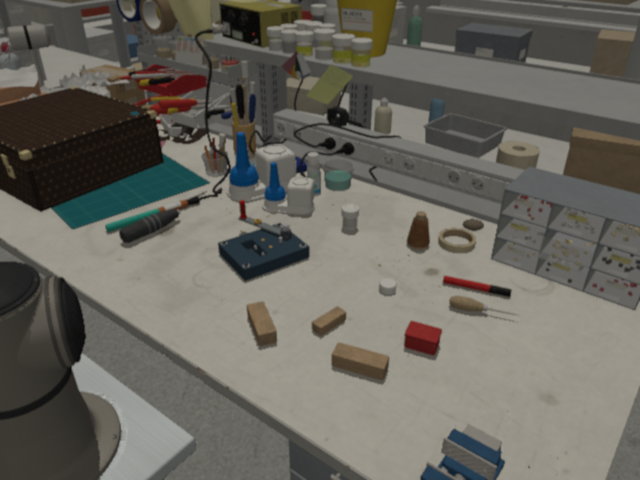

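View pics/top0.png

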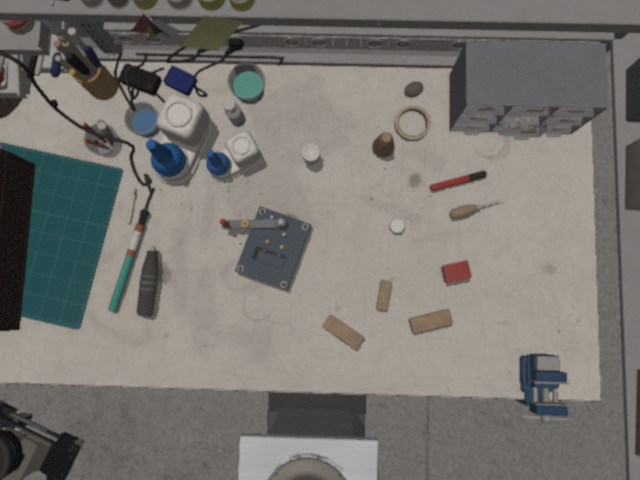

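The scene view shows the jig at about (263,250), and three wooden blocks at (262,322), (329,320) and (360,361). In the top view the blocks are at (343,332), (384,295) and (431,321), so (384,295) looks smallest. The red post is at about (225,224) in the top view. Next I'll measure these.

```bash
cat > h.py <<'E'
import numpy as np,cv2,pickle
def ray(c,u,v):
    E=c["extrinsics"];R=E[:3,:3];o=-R.T@E[:3,3]
    d=R.T@np.array([(u-c["cx"])/c["fx"],-(v-c["cy"])/c["fy"],-1.]);return o,d/np.linalg.norm(d)
def plane(c,u,v,z):
    o,d=ray(c,u,v);return o+d*(z-o[2])/d[2]
def proj(c,p):
    E=c["extrinsics"];q=E[:3,:3]@np.asarray(p)+E[:3,3]
    return np.array([c["cx"]+c["fx"]*q[0]/-q[2],c["cy"]-c["fy"]*q[1]/-q[2]])
E
python3 - <<'E'
from h import *
t=pickle.load(open("top0.pkl","rb"));s=pickle.load(open("scene0.pkl","rb"))
f=t["frame"][:,:,::-1];hsv=cv2.cvtColor(np.ascontiguousarray(f),cv2.COLOR_BGR2HSV)
for name,m,z in [("wood",cv2.inRange(hsv,(5,70,60),(20,200,220)),.022),("jig",cv2.inRange(hsv,(95,40,20),(125,200,110)),.03),("red",cv2.inRange(hsv,(0,150,60),(6,255,255)),.07)]:
    cs,_=cv2.findContours(m,cv2.RETR_EXTERNAL,cv2.CHAIN_APPROX_NONE)
    for c in cs:
        (u,v),_,_=cv2.minAreaRect(c)
        if cv2.contourArea(c)<(15) or not(200<u<480 and 200<v<350):continue
        P=np.array([plane(t,*p[0],z)[:2] for p in c],np.float32)
        r=cv2.minAreaRect(P); print(name,np.round((u,v)),cv2.contourArea(c),r,'\n',cv2.boxPoints(r).round(4).tolist())
for n,c,(x0,y0,x1,y1),k in [("t",t,(210,190,330,310),5),("s",s,(205,190,325,280),6),("b",s,(235,280,405,390),4),("bt",t,(310,270,470,360),5)]:
    cv2.imwrite(f"pics/crop_{n}.png",cv2.resize(np.ascontiguousarray(c["frame"][y0:y1,x0:x1,::-1]),None,fx=k,fy=k,interpolation=cv2.INTER_CUBIC))
E
```

```text
wood [343. 332.] 476.0 ((0.3953399956226349, -0.0719587653875351), (0.09032832086086273, 0.031211290508508682), 57.27288055419922) 
 [[0.3578000068664551, -0.1014999970793724], [0.3840999901294708, -0.11840000003576279], [0.43290001153945923, -0.042399998754262924], [0.4065999984741211, -0.025499999523162842]]
wood [430. 321.] 502.5 ((0.4257620871067047, -0.27452507615089417), (0.03200368583202362, 0.09219493716955185), 15.527348518371582) 
 [[0.39800000190734863, -0.23440000414848328], [0.4226999878883362, -0.323199987411499], [0.45350000262260437, -0.31470000743865967], [0.42879998683929443, -0.22579999268054962]]
wood [384. 295.] 229.0 ((0.4821312427520752, -0.16567301750183105), (0.02253350429236889, 0.06438368558883667), 81.46343994140625) 
 [[0.44859999418258667, -0.1720000058412552], [0.5123000144958496, -0.18160000443458557], [0.5156000256538391, -0.15929999947547913], [0.4519999921321869, -0.14980000257492065]]
wood [244. 224.] 41.0 ((0.6415626406669617, 0.16681437194347382), (0.0169417392462492, 0.01664770394563675), 2.638986825942993) 
 [[0.6327000260353088, 0.17470000684261322], [0.6334999799728394, 0.15809999406337738], [0.6503999829292297, 0.15889999270439148], [0.6496000289916992, 0.17550000548362732]]
wood [463. 211.] 141.0 ((0.6863774061203003, -0.3504609167575836), (0.019539926201105118, 0.06034829467535019), 20.099956512451172) 
 [[0.6668000221252441, -0.3255000114440918], [0.6876000165939331, -0.3822000026702881], [0.7059000134468079, -0.37540000677108765], [0.6851999759674072, -0.3188000023365021]]
```

View pics/crop_t.png

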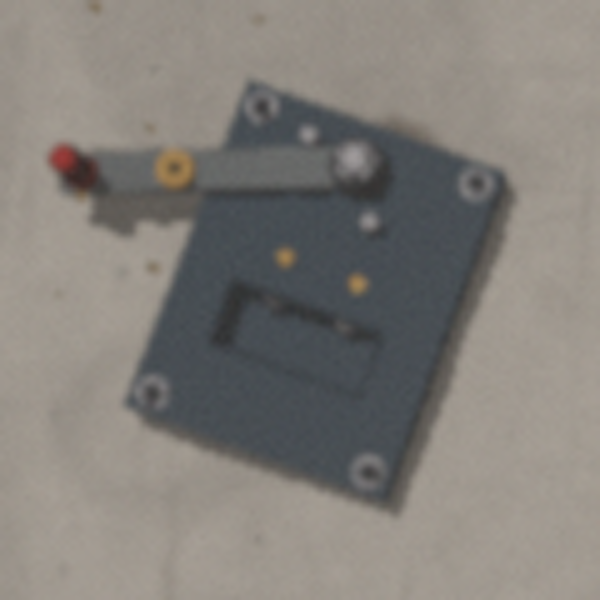

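View pics/crop_s.png

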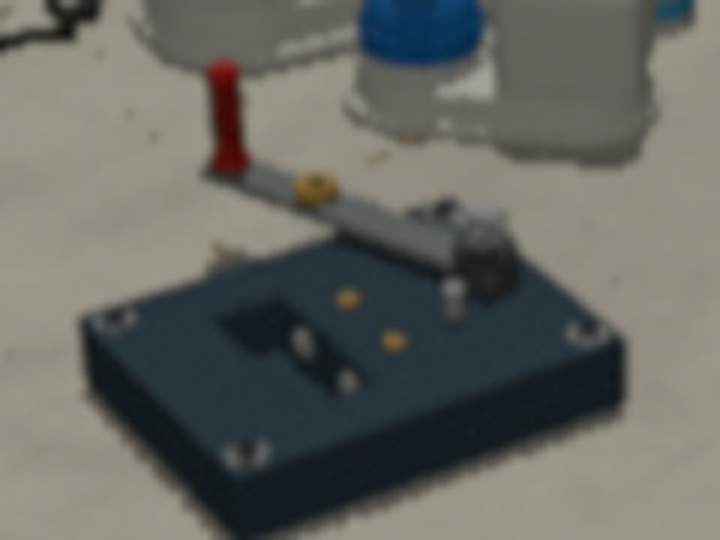

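View pics/crop_bt.png

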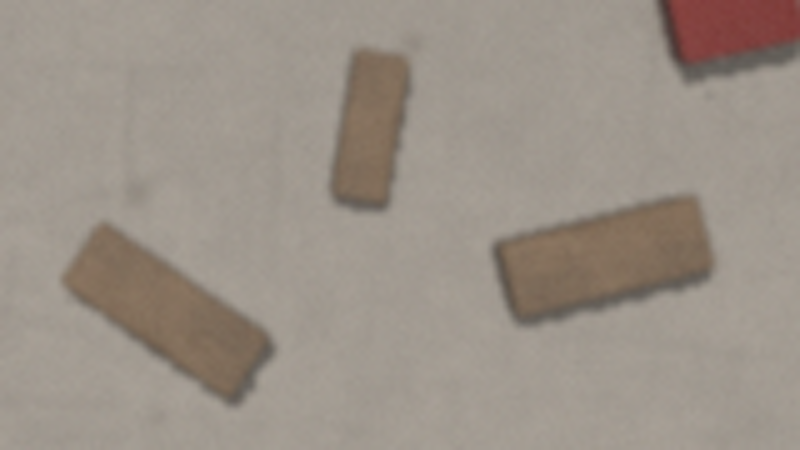

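View pics/crop_b.png

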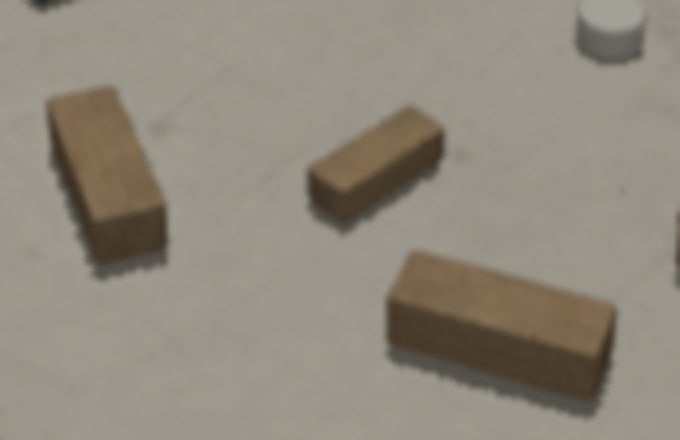

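Run:
```python
from h import *
t=pickle.load(open("top0.pkl","rb"));s=pickle.load(open("scene0.pkl","rb"))
T=lambda x,y:(210+(x+.5)/5-.5,190+(y+.5)/5-.5); S=lambda x,y:(205+(x+.5)/6-.5,190+(y+.5)/6-.5)
for nm,c,f,pts in [("top",t,T,dict(BL=(262,107),BR=(477,184),FL=(152,393),FR=(368,471),cBL=(250,80),cBR=(508,176),cFL=(128,404),cFR=(400,514),d1=(285,257),d2=(357,284),bush=(175,168),r1=(238,280),r2=(383,330),r3=(365,396),r4=(213,345),piv=(355,160))),
  ("scene",s,S,dict(FL=(113,319),FR=(246,454),BR=(587,333),cFL=(82,318),cFR=(238,470),cBR=(622,340),d1=(347,299),d2=(394,341)))]:
    W={k:plane(c,*f(*p),.04 if k=="bush" else .062 if k=="piv" else .03)[:2] for k,p in pts.items()}
    for k,v in W.items():print(nm,k,v.round(4))
    for a,b in [("FL","FR"),("FL","BL"),("FR","BR"),("BL","BR"),("d1","d2"),("cFL","cFR"),("cFL","cBL"),("cFR","cBR")]:
        if a in W and b in W:
            d=W[b]-W[a];print(a,b,np.linalg.norm(d).round(4),np.degrees(np.arctan2(d[1],d[0])).round(2))
    print("screw diag mid",(W["FL"]+W["BR"])/2,"corner",(W["cFL"]+W["cBR"])/2,"dots",(W["d1"]+W["d2"])/2)
# scene: post mid height ray; block in scene
hsv=cv2.cvtColor(np.ascontiguousarray(s["frame"][:,:,::-1]),cv2.COLOR_BGR2HSV)
```

```text
top BL [0.6713 0.1255]
top BR [0.6373 0.0226]
top FL [0.5346 0.1711]
top FR [0.5012 0.0688]
top cBL [0.6841 0.1317]
top cBR [0.6415 0.0081]
top cFL [0.5292 0.1821]
top cFR [0.4817 0.0532]
top d1 [0.6002 0.1116]
top d2 [0.5884 0.0773]
top bush [0.6396 0.1637]
top r1 [0.5888 0.1332]
top r2 [0.5671 0.0643]
top r3 [0.536  0.0715]
top r4 [0.5579 0.1436]
top piv [0.6422 0.0774]
FL FR 0.1076 -108.11
FL BL 0.1441 -18.45
FR BR 0.1438 -18.75
BL BR 0.1084 -108.31
d1 d2 0.0363 -109.0
cFL cFR 0.1374 -110.22
cFL cBL 0.1629 -18.0
cFR cBR 0.166 -15.75
screw diag mid [0.58595535 0.09682225] corner [0.58532979 0.09507443] dots [0.59432761 0.09442362]
scene FL [0.5326 0.1719]
scene FR [0.498  0.0689]
scene BR [0.6346 0.0235]
scene cFL [0.5259 0.1818]
scene cFR [0.4891 0.0641]
scene cBR [0.6388 0.0101]
scene d1 [0.5974 0.1115]
scene d2 [0.5861 0.0773]
FL FR 0.1087 -108.55
FR BR 0.1439 -18.37
d1 d2 0.0361 -108.37
cFL cFR 0.1233 -107.4
cFR cBR 0.1592 -19.87
screw diag mid [0.58360207 0.09773477] corner [0.5823603  0.09591379] dots [0.59174771 0.09437297]
```

```bash
cat >> h.py <<'E'
def go(x,y,z,yaw=None):
    from cell import sensors
    from scipy.spatial.transform import Rotation as Ro
    o=sensors.observe();R=Ro.from_euler('xyz',o["tool_rot"]).as_matrix()
    d=R.T@(np.array([x,y,z])-o["tool_pos"]); cy=np.degrees(o["tool_rot"][2])
    tw=0 if yaw is None else -((yaw-cy+180)%360-180)
    print("t",round(o["time"],2),"pos",o["tool_pos"].round(4),"rpy",np.degrees(o["tool_rot"]).round(2),"F",o["contact_force"].round(1),"open",round(o["opening"],4))
    print("shift",d.round(4),"twist",round(tw,2))
E
python3 - <<'E'
from h import *
t=pickle.load(open("top0.pkl","rb"));s=pickle.load(open("scene0.pkl","rb"))
a=[plane(s,235+(x+.5)/4-.5,280+(y+.5)/4-.5,.022) for x,y in [(411,105),(444,130),(343,193),(308,172)]]
print(np.mean(a,0),[np.linalg.norm(a[i]-a[i-1]).round(4) for i in range(4)],[np.degrees(np.arctan2(*(a[i]-a[j])[:2][::-1])) for i,j in((0,3),(1,2))])
a=[plane(t,310+(x+.5)/5-.5,270+(y+.5)/5-.5,.022) for x,y in [(354,48),(409,55),(388,206),(332,200)]]
print(np.mean(a,0),[np.linalg.norm(a[i]-a[i-1]).round(4) for i in range(4)],[np.degrees(np.arctan2(*(a[i]-a[j])[:2][::-1])) for i,j in((0,3),(1,2))])
go(.481,-.166,.15,-98.5)
E
```

```text
[ 0.47754858 -0.16795697  0.022     ] [np.float64(0.0702), np.float64(0.0243), np.float64(0.0665), np.float64(0.0219)] [np.float64(-7.24924837939409), np.float64(-9.176812189751907)]
[ 0.48213833 -0.16566798  0.022     ] [np.float64(0.0713), np.float64(0.0258), np.float64(0.0707), np.float64(0.0261)] [np.float64(-7.301304500418629), np.float64(-7.123820751496626)]
t 0.1 pos [0.2008 0.4847 0.2511] rpy [-9.008e+01  1.000e-02 -2.250e+01] F [ 0.3  0.6 -0.4] open 0.0917
shift [ 0.508   0.1017 -0.4938] twist 76.0
```

Request:
send_rows --motion '[[[0.255,0,-0.247,38],[0.255,0,-0.247,38],[0.255,0,-0.247,38],[0.508,0,-0.494,75],[0.508,0,-0.494,75],[0.508,0,-0.494,75],[0.508,0,-0.494,75],[0.508,0,-0.494,75]]]' --gripper 1 --grip_force 20

```text
time: 0.9
tool_pos: [0.3593, 0.1157, 0.2516]
tool_rot: [-1.571, -0.001, -1.599]
contact_force: [1.2, 1.1, 0.1]
opening: 0.0917
```

```bash
python3 -c "
from h import *
go(.4805,-.1665,.10,-97.5)"
```

```text
t 0.9 pos [0.3593 0.1157 0.2516] rpy [-9.003e+01 -6.000e-02 -9.160e+01] F [1.2 1.1 0.1] open 0.0917
shift [0.2786 0.1519 0.1292] twist 5.9
```

Request:
send_rows --motion '[[[0.279,0.1,0.129,5.9],[0.279,0.1,0.129,5.9],[0.279,0.1,0.129,5.9],[0.279,0.1,0.129,5.9],[0.279,0.1,0.129,5.9],[0.279,0.1,0.129,5.9],[0.279,0.152,0.129,5.9],[0.279,0.152,0.129,5.9]]]'

```text
time: 1.7
tool_pos: [0.4787, -0.1681, 0.0959]
tool_rot: [-1.577, 0.001, -1.705]
contact_force: [-0.8, 1.0, 0.1]
opening: 0.0917
```

```bash
python3 -c "
from h import *
go(.4805,-.1665,.036,-97.5)
from cell import read_camera
for n in('top','scene'):
    c=read_camera(n); cv2.imwrite(f'pics/{n}1.png',c['frame'][:,:,::-1])"
```

```text
t 1.7 pos [ 0.4787 -0.1681  0.0959] rpy [-9.036e+01  6.000e-02 -9.766e+01] F [-0.8  1.   0.1] open 0.0917
shift [-0.0018  0.0599  0.0019] twist -0.16
```

View pics/scene1.png

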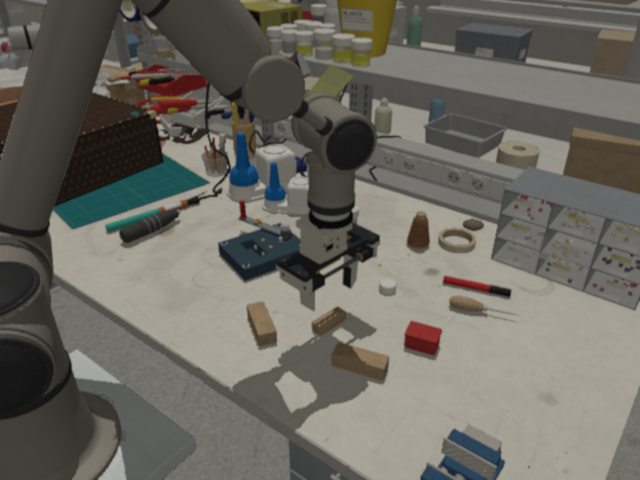

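The scene view shows the gripper over the small block at (329,320), with a finger past each end at (307,290) and (350,275). Lowering now.

Request:
send_rows --motion '[[[-0.002,0.03,0.002,0],[-0.002,0.06,0.002,0],[-0.002,0.06,0.002,0],[-0.002,0.06,0.002,0],[-0.002,0.06,0.002,0]]]'

```text
time: 2.3
tool_pos: [0.4819, -0.1646, 0.0401]
tool_rot: [-1.573, -0.0, -1.702]
contact_force: [0.2, -0.6, 0.2]
opening: 0.0915
```

Request:
send_rows --motion '[[[0,0,0,0],[0,0,0,0],[0,0,0,0],[0,0,0,0],[0,0,0,0],[0,0,0,0],[0,0,0,0]]]' --gripper 0 --grip_force 20

```text
time: 3.0
tool_pos: [0.4822, -0.1648, 0.0407]
tool_rot: [-1.573, -0.0, -1.702]
contact_force: [-0.2, 0.2, 6.8]
opening: 0.0698
```

```bash
python3 -c "
from h import *
go(.561,.105,.12,-18.4)"
```

```text
t 3.0 pos [ 0.4822 -0.1648  0.0407] rpy [-9.010e+01 -2.000e-02 -9.752e+01] F [-0.2  0.2  6.8] open 0.0698
shift [-0.2778 -0.0795  0.0427] twist -79.12
```

Request:
send_rows --motion '[[[0,-0.03,0,0],[0,-0.06,0,0],[0,-0.09,0,0],[0,-0.09,0,0]]]'

```text
time: 3.4
tool_pos: [0.4842, -0.1658, 0.1343]
tool_rot: [-1.566, -0.003, -1.702]
contact_force: [0.3, -0.1, -0.9]
opening: 0.0698
```

```bash
python3 -c "
from h import *
go(.561,.105,.13,-18.4)
from cell import read_camera
for n in('scene',):
    c=read_camera(n); cv2.imwrite(f'pics/{n}2.png',cv2.resize(np.ascontiguousarray(c['frame'][180:360,220:440,::-1]),None,fx=3,fy=3))"
```

```text
t 3.4 pos [ 0.4842 -0.1658  0.1343] rpy [-89.71  -0.16 -97.53] F [ 0.3 -0.1 -0.9] open 0.0698
shift [-0.2785  0.0037  0.0406] twist -79.13
```

View pics/scene2.png

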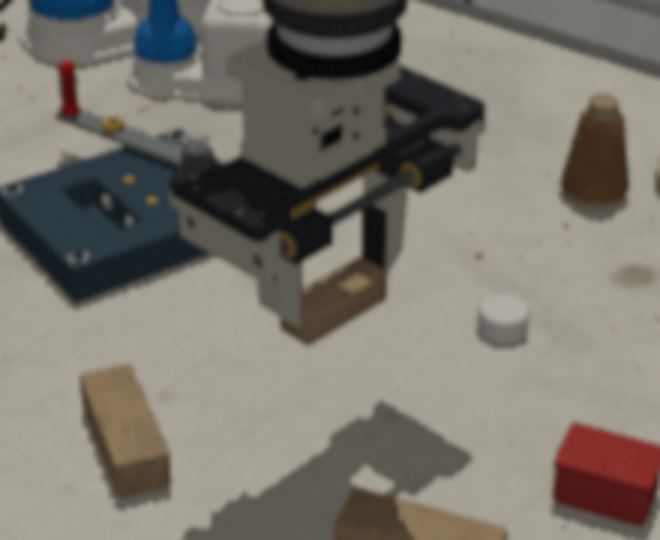

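The block hangs level between the pads, at crop (335,305). Moving over the recess.

Request:
send_rows --motion '[[[-0.14,0.004,0.02,-40],[-0.14,0.004,0.02,-40],[-0.14,0.004,0.02,-40],[-0.279,0.004,0.041,-79.1],[-0.279,0.004,0.041,-79.1],[-0.279,0.004,0.041,-79.1],[-0.279,0.004,0.041,-79.1],[-0.279,0.004,0.041,-79.1]]]'

```text
time: 4.25
tool_pos: [0.5595, 0.1076, 0.1258]
tool_rot: [-1.574, 0.001, -0.493]
contact_force: [-0.0, -0.1, 0.0]
opening: 0.0694
```

```bash
python3 -c "
from h import *
go(.561,.105,.085,-18.4)"
```

```text
t 4.25 pos [0.5595 0.1076 0.1258] rpy [-9.016e+01  4.000e-02 -2.825e+01] F [-0.  -0.1  0. ] open 0.0694
shift [ 0.0026  0.0408 -0.0014] twist -9.85
```

Request:
send_rows --motion '[[[0.003,0.0,-0.001,-9.8],[0.003,0.02,-0.001,-9.8],[0.003,0.04,-0.001,-9.8],[0.003,0.04,-0.001,-9.8],[0.003,0.04,-0.001,-9.8],[0.003,0.04,-0.001,-9.8]]]'

```text
time: 4.85
tool_pos: [0.5619, 0.1052, 0.0862]
tool_rot: [-1.573, 0.0, -0.322]
contact_force: [-0.2, -0.5, -0.1]
opening: 0.0698
```

```bash
python3 -c "
from h import *
go(.561,.105,.071,-18.4)
from cell import read_camera
c=read_camera('scene');pickle.dump(c,open('scene3.pkl','wb')); cv2.imwrite('pics/scene3.png',cv2.resize(np.ascontiguousarray(c['frame'][185:285,200:325,::-1]),None,fx=6,fy=6,interpolation=cv2.INTER_CUBIC))
c=read_camera('top');cv2.imwrite('pics/top3.png',cv2.resize(np.ascontiguousarray(c['frame'][190:310,200:330,::-1]),None,fx=5,fy=5,interpolation=cv2.INTER_CUBIC))"
```

```text
t 4.85 pos [0.5619 0.1052 0.0862] rpy [-9.014e+01  3.000e-02 -1.846e+01] F [-0.2 -0.5 -0.1] open 0.0698
shift [-0.0008  0.0152 -0.0004] twist -0.06
```

View pics/scene3.png

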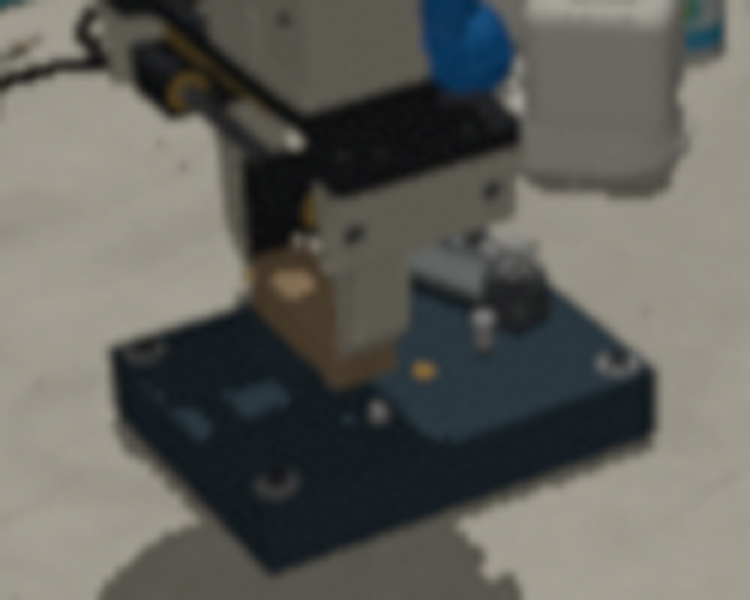

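View pics/top3.png

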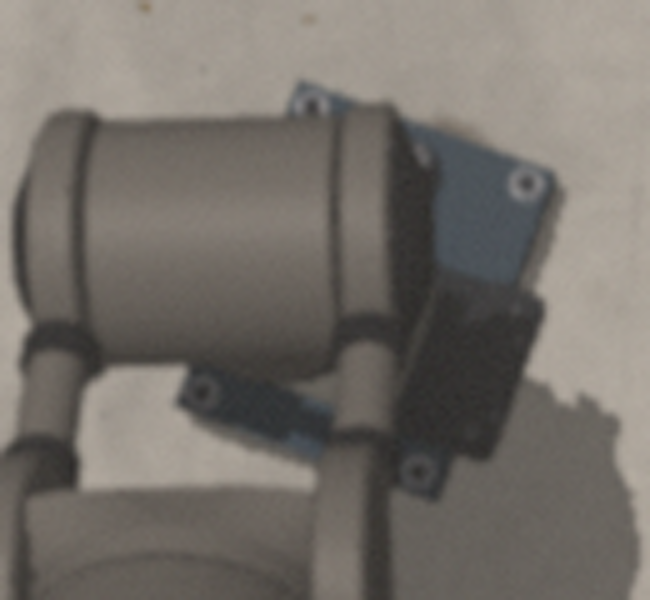

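Run:
```python
from h import *
c=pickle.load(open('scene3.pkl','rb'))
x=np.array([.949,-.3157]);y=np.array([.3157,.949])
S=lambda a,b:(200+(a+.5)/6-.5,185+(b+.5)/6-.5)
fl=plane(c,*S(146,353),.03)[:2];fr=plane(c,*S(277,484),.03)[:2];br=plane(c,*S(616,362),.03)[:2]
rec=(fl+br)/2-.0255*x; print("rec",rec,np.linalg.norm(fl-fr),np.linalg.norm(br-fr))
for p in[(341,391),(397,371)]:
  for z in(.044,.0452,.047):
    d=plane(c,*S(*p),z)[:2]-rec; print(p,z,(d@x).round(4),(d@y).round(4))
```

```text
rec [0.5589073  0.10467208] 0.10568509580313422 0.14369167835874969
(341, 391) 0.044 -0.0078 -0.0319
(341, 391) 0.0452 -0.0086 -0.0336
(341, 391) 0.047 -0.0099 -0.0361
(397, 371) 0.044 0.0158 -0.0314
(397, 371) 0.0452 0.0149 -0.0331
(397, 371) 0.047 0.0136 -0.0356
```

Request:
send_rows --motion '[[[-0.003,0.004,-0.001,0],[-0.003,0.008,-0.001,0],[-0.003,0.012,-0.001,0],[-0.003,0.015,-0.001,0],[-0.003,0.018,-0.001,0],[-0.003,0.018,-0.001,0]]]'

```text
time: 5.55
tool_pos: [0.5586, 0.1051, 0.068]
tool_rot: [-1.573, 0.001, -0.322]
contact_force: [-1.0, -0.6, 0.1]
opening: 0.0694
```

```bash
python3 -c "
from h import *
go(.5585,.105,.06,-18.4)"
```

```text
t 5.55 pos [0.5586 0.1051 0.068 ] rpy [-9.014e+01  4.000e-02 -1.845e+01] F [-1.  -0.6  0.1] open 0.0694
shift [-0.0001  0.008  -0.0001] twist -0.05
```

Request:
send_rows --motion '[[[0,0.002,0,0],[0,0.004,0,0],[0,0.005,0,0],[0,0.006,0,0],[0,0.006,0,0]]]'

```text
time: 6.05
tool_pos: [0.5585, 0.1051, 0.062]
tool_rot: [-1.573, 0.001, -0.322]
contact_force: [-1.2, -0.7, 0.8]
opening: 0.0697
```

```bash
python3 -c "
from h import *
go(.5585,.105,.06,-18.4)
from cell import read_camera
c=read_camera('scene');cv2.imwrite('pics/scene4.png',cv2.resize(np.ascontiguousarray(c['frame'][185:285,200:325,::-1]),None,fx=6,fy=6,interpolation=cv2.INTER_CUBIC))"
```

```text
t 6.05 pos [0.5585 0.1051 0.062 ] rpy [-9.014e+01  5.000e-02 -1.845e+01] F [-1.2 -0.7  0.8] open 0.0697
shift [-0.      0.002  -0.0001] twist -0.05
```

View pics/scene4.png

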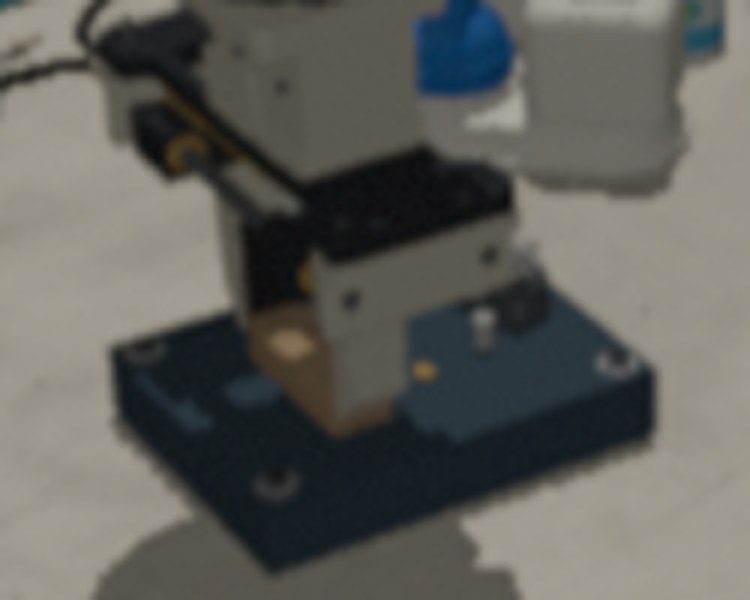

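The block's lower edge has gone below the mouth, at crop (340,435), with almost no side force. Continuing down gently.

Request:
send_rows --motion '[[[0,0.001,0,0],[0,0.002,0,0],[0,0.003,0,0],[0,0.004,0,0],[0,0.004,0,0]]]'

```text
time: 6.6
tool_pos: [0.5584, 0.1052, 0.0577]
tool_rot: [-1.573, 0.001, -0.322]
contact_force: [-0.6, 1.4, 0.4]
opening: 0.0695
```

Request:
send_rows --motion '[[[0,0,0,0],[0,0,0,0],[0,0,0,0],[0,-0.02,0,0],[0,-0.05,0,0],[0,-0.05,0,0],[0,-0.05,0,0]]]' --gripper 0.95

```text
time: 7.3
tool_pos: [0.5589, 0.1052, 0.1082]
tool_rot: [-1.573, -0.0, -0.322]
contact_force: [0.2, -0.0, -0.6]
opening: 0.0873
```

```bash
python3 -c "
from h import *
go(.5605,.105,.08,-18.4)
from cell import read_camera
c=read_camera('scene');cv2.imwrite('pics/scene5.png',cv2.resize(np.ascontiguousarray(c['frame'][185:285,200:325,::-1]),None,fx=6,fy=6,interpolation=cv2.INTER_CUBIC))"
```

```text
t 7.3 pos [0.5589 0.1052 0.1082] rpy [-9.011e+01 -2.000e-02 -1.845e+01] F [ 0.2 -0.  -0.6] open 0.0873
shift [0.0016 0.0282 0.0003] twist -0.05
```

View pics/scene5.png

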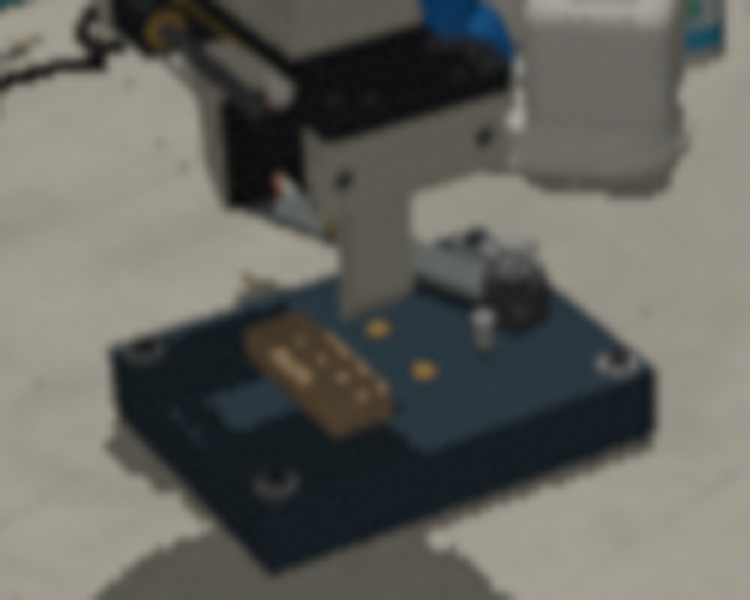

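The block sits in the recess, proud by some millimetres and level (crop (320,375)). Now I'll half-shut the fingers and press with both tips.

Request:
send_rows --motion '[[[0.001,0,0,0],[0.001,0,0,0],[0.001,0,0,0],[0.001,0,0,0],[0.001,0,0,0],[0.001,0.02,0,0],[0.001,0.03,0,0],[0.001,0.03,0,0]]]' --gripper 0.15

```text
time: 8.15
tool_pos: [0.558, 0.1048, 0.0758]
tool_rot: [-1.575, 0.005, -0.322]
contact_force: [-0.6, -0.0, 0.7]
opening: 0.0279
```

```bash
python3 -c "
from h import *
go(.5605,.105,.055,-18.4)"
```

```text
t 8.15 pos [0.558  0.1048 0.0758] rpy [-90.23   0.27 -18.45] F [-0.6 -0.   0.7] open 0.0279
shift [0.0024 0.0208 0.0011] twist -0.05
```

Request:
send_rows --motion '[[[0.002,0.003,0,0],[0.002,0.006,0,0],[0.002,0.009,0,0],[0.002,0.012,0,0],[0.002,0.014,0,0],[0.002,0.014,0,0]]]'

```text
time: 8.75
tool_pos: [0.56, 0.1041, 0.0618]
tool_rot: [-1.575, 0.004, -0.322]
contact_force: [1.1, -1.1, 0.8]
opening: 0.0133
```

Request:
send_rows --motion '[[[0,0.002,0.001,0],[0,0.004,0.001,0],[0,0.005,0.001,0],[0,0.006,0.001,0],[0,0.007,0.001,0],[0,0.007,0.001,0]]]'

```text
time: 9.35
tool_pos: [0.5602, 0.1051, 0.0553]
tool_rot: [-1.574, 0.004, -0.322]
contact_force: [-2.7, 0.9, 6.6]
opening: 0.0138
```

Request:
send_rows --motion '[[[0,0.001,0,0],[0,0.002,0,0],[0,0.003,0,0],[0,0.003,0,0],[0,0.003,0,0]]]'

```text
time: 9.85
tool_pos: [0.5603, 0.1051, 0.0551]
tool_rot: [-1.574, 0.003, -0.322]
contact_force: [-9.6, -1.3, 26.7]
opening: 0.014
```

Request:
send_rows --motion '[[[0,0.003,0,0],[0,0,0,0],[0,-0.03,0,0],[0,-0.07,0,0],[0,-0.09,0,0],[0,-0.09,0,0]]]'

```text
time: 10.45
tool_pos: [0.5624, 0.1055, 0.148]
tool_rot: [-1.572, -0.003, -0.322]
contact_force: [-0.8, 0.5, 0.1]
opening: 0.0139
```

```bash
python3 -c "
from h import *
go(.635,.208,.145,-18.4)
from cell import read_camera
c=read_camera('scene');pickle.dump(c,open('scene6.pkl','wb'));cv2.imwrite('pics/scene6.png',cv2.resize(np.ascontiguousarray(c['frame'][185:285,200:325,::-1]),None,fx=6,fy=6,interpolation=cv2.INTER_CUBIC))"
```

```text
t 10.45 pos [0.5624 0.1055 0.148 ] rpy [-90.06  -0.16 -18.43] F [-0.8  0.5  0.1] open 0.0139
shift [0.0365 0.003  0.1202] twist -0.03
```

View pics/scene6.png

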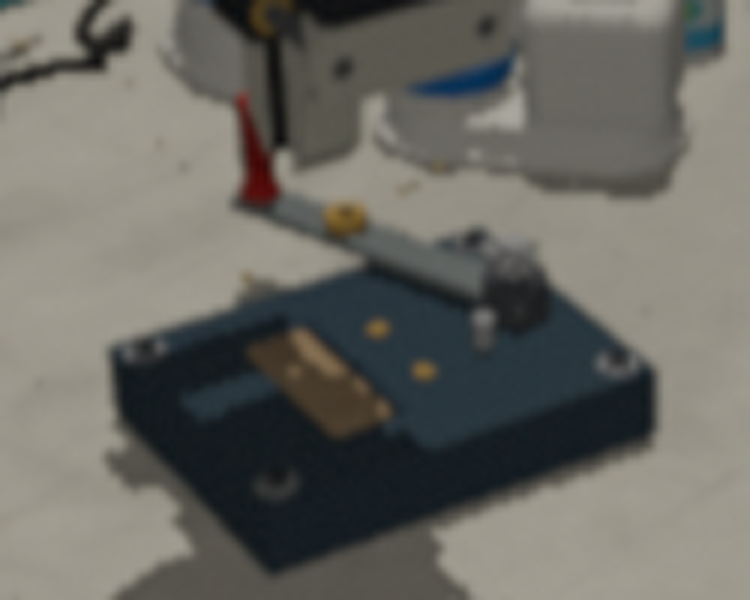

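Run:
```python
from h import *
t=pickle.load(open("top0.pkl","rb"));s=pickle.load(open("scene0.pkl","rb"))
print("post top: top",plane(t,210+62/5,190+155/5,.085),"scene",plane(s,205+224/6,190+65/6,.085), "scene base",plane(s,205+229/6,190+168/6,.04))
for p in[(263,195),(275,210),(290,214),(309,215)]:print("scene",p,plane(s,*p,0))
for z in(0,.05,.1):print("top blue(218,175)",plane(t,218,175,z),"white(244,168)",plane(t,244,168,z))
```

```text
post top: top [0.6364854  0.20677796 0.085     ] scene [0.63310546 0.20474503 0.085     ] scene base [0.63007823 0.20352269 0.04      ]
scene (263, 195) [0.80570025 0.30245164 0.        ]
scene (275, 210) [0.76116052 0.21909852 0.        ]
scene (290, 214) [0.76867792 0.17398433 0.        ]
scene (309, 215) [0.79457744 0.13167803 0.        ]
top blue(218,175) [0.76281258 0.2408564  0.        ] white(244,168) [0.78193323 0.17806622 0.        ]
top blue(218,175) [0.75081687 0.22997824 0.05      ] white(244,168) [0.7692069  0.16958732 0.05      ]
top blue(218,175) [0.73882115 0.21910007 0.1       ] white(244,168) [0.75648056 0.16110842 0.1       ]
```

```bash
python3 -c "
from h import *
s=pickle.load(open('scene0.pkl','rb'));cv2.imwrite('pics/bot.png',cv2.resize(np.ascontiguousarray(s['frame'][120:240,200:340,::-1]),None,fx=5,fy=5))"
```

```text
(no output)
```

View pics/bot.png

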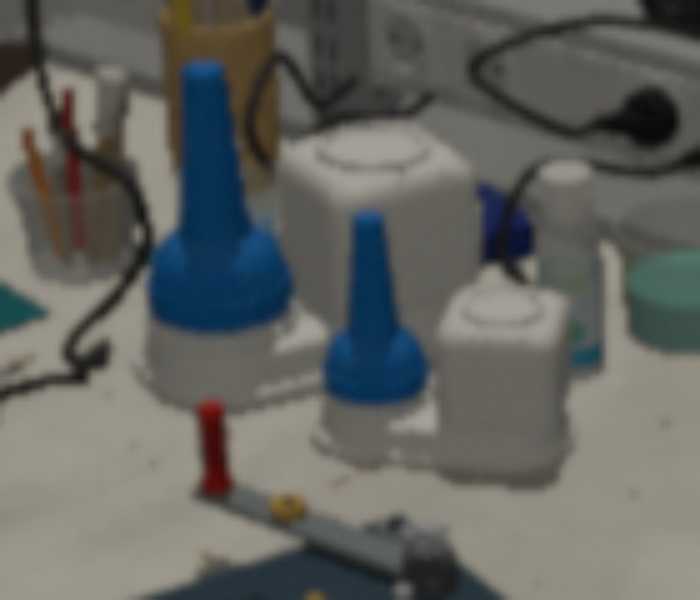

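The block is flush, with its top even with the jig at crop (320,385). The guide is still swung back, and the bottles begin beyond x≈0.755. Now to the post.

```bash
python3 -c "
from h import *
go(.635,.2065,.145,-45)"
```

```text
t 10.5 pos [0.5612 0.1054 0.1459] rpy [-9.014e+01  4.000e-02 -1.843e+01] F [-0.5 -0.4 -0.6] open 0.0139
shift [0.038  0.0006 0.1192] twist 26.57
```

Request:
send_rows --motion '[[[0.018,0.003,0.06,13],[0.037,0.003,0.119,26.6],[0.037,0.003,0.119,26.6],[0.037,0.003,0.119,26.6],[0.037,0.003,0.119,26.6],[0.037,0.003,0.119,26.6]]]' --gripper 0.6

```text
time: 11.1
tool_pos: [0.633, 0.2055, 0.1414]
tool_rot: [-1.576, 0.001, -0.785]
contact_force: [0.1, -1.2, 0.2]
opening: 0.0539
```

```bash
python3 -c "
from h import *
go(.635,.2065,.078,-45)
from cell import read_camera
c=read_camera('scene');cv2.imwrite('pics/scene7.png',cv2.resize(np.ascontiguousarray(c['frame'][120:280,190:340,::-1]),None,fx=4,fy=4,interpolation=cv2.INTER_CUBIC))"
```

```text
t 11.1 pos [0.633  0.2055 0.1414] rpy [-9.028e+01  4.000e-02 -4.496e+01] F [ 0.1 -1.2  0.2] open 0.0539
shift [0.0008 0.0634 0.0025] twist 0.04
```

View pics/scene7.png

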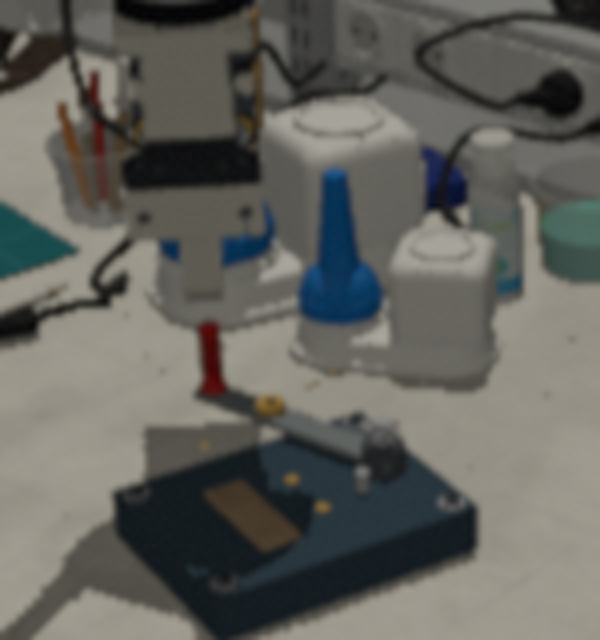

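The near finger at crop (204,270) lines up with the post at (208,355). Descending and gripping.

Request:
send_rows --motion '[[[0.001,0.02,0.002,0],[0.001,0.045,0.002,0],[0.001,0.063,0.002,0],[0.001,0.063,0.002,0],[0.001,0.063,0.002,0]]]'

```text
time: 11.65
tool_pos: [0.6352, 0.2052, 0.0794]
tool_rot: [-1.575, 0.0, -0.786]
contact_force: [1.0, 0.9, 0.3]
opening: 0.0546
```

Request:
send_rows --motion '[[[0,0,0,0],[0,0,0,0],[0,0,0,0],[0,0,0,0],[0,0,0,0],[0,0,0,0],[0,0,0,0]]]' --gripper 0 --grip_force 25

```text
time: 12.35
tool_pos: [0.6354, 0.2059, 0.0796]
tool_rot: [-1.574, 0.0, -0.785]
contact_force: [1.8, 3.9, -0.3]
opening: 0.0132
```

```bash
cat >> h.py <<'E'
def arc(angs,yaw0,yaw1,piv=(.6413,.0782),r=.13,off=92.8,z=.077,a_from=None):
    from cell import sensors
    from scipy.spatial.transform import Rotation as Ro
    o=sensors.observe();R=Ro.from_euler('xyz',o["tool_rot"]).as_matrix();p=o["tool_pos"]
    print(p.round(4),np.degrees(o["tool_rot"]).round(1),o["opening"],o["contact_force"].round(1))
    d=p[:2]-np.array(piv);print("radius",np.hypot(*d),"angle",np.degrees(np.arctan2(d[1],d[0]))-off)
    for k,a in enumerate(angs):
        th=np.radians(a+off);t=np.array([piv[0]+r*np.cos(th),piv[1]+r*np.sin(th),z])
        print(a,(R.T@(t-p)).round(4),"tw",-(yaw0+(yaw1-yaw0)*(k+1)/len(angs)-np.degrees(o["tool_rot"][2])).round(1))
E
python3 -c "
from h import *
arc([5,10,15,20,25,30,35,35],-45,-32)"
```

```text
[0.6354 0.2059 0.0796] [-90.2   0.  -45. ] 0.013160729118204408 [ 1.8  3.9 -0.3]
radius 0.12783295937980346 angle -0.16563097892851886
5 [-0.0091  0.0026 -0.0075] tw -1.6
10 [-0.0156  0.0026 -0.0169] tw -3.3
15 [-0.0212  0.0027 -0.0267] tw -4.9
20 [-0.0259  0.0027 -0.037 ] tw -6.5
25 [-0.0297  0.0027 -0.0477] tw -8.1
30 [-0.0326  0.0028 -0.0587] tw -9.8
35 [-0.0345  0.0028 -0.0698] tw -11.4
35 [-0.0345  0.0028 -0.0698] tw -13.0
```

Request:
send_rows --motion '[[[-0.008,0.002,-0.007,-1.5],[-0.015,0.002,-0.017,-3],[-0.02,0.002,-0.027,-5],[-0.025,0.002,-0.037,-6.5],[-0.029,0.002,-0.048,-8],[-0.032,0.002,-0.059,-10],[-0.034,0.002,-0.07,-11.5],[-0.034,0.002,-0.07,-13]]]'

```text
time: 13.15
tool_pos: [0.5621, 0.181, 0.0794]
tool_rot: [-1.571, -0.001, -0.557]
contact_force: [1.1, 4.2, 5.2]
opening: 0.0132
```

```bash
python3 -c "
from h import *
arc([40,45,50,55,60,65,68.5,70],-32,-18.4,z=.077)"
```

```text
[0.5621 0.181  0.0794] [-90.   -0.  -31.9] 0.013203229535999058 [1.1 4.2 5.2]
radius 0.1297340629079955 angle 34.80450122332614
40 [-0.0039  0.0024 -0.0111] tw -1.6
45 [-0.0064  0.0024 -0.0222] tw -3.3
50 [-0.0079  0.0024 -0.0334] tw -5.0
55 [-0.0085  0.0024 -0.0447] tw -6.7
60 [-0.008   0.0024 -0.0561] tw -8.4
65 [-0.0066  0.0024 -0.0673] tw -10.1
68.5 [-0.005   0.0024 -0.0751] tw -11.8
70 [-0.0042  0.0024 -0.0784] tw -13.5
```

Request:
send_rows --motion '[[[-0.004,0,-0.011,-1.5],[-0.006,0,-0.022,-3.5],[-0.008,0,-0.033,-5],[-0.008,0,-0.045,-6.5],[-0.008,0,-0.056,-8.5],[-0.007,0,-0.067,-10],[-0.007,0,-0.067,-10]]]'

```text
time: 13.85
tool_pos: [0.5197, 0.128, 0.0795]
tool_rot: [-1.571, 0.001, -0.383]
contact_force: [-2.3, 7.1, 0.7]
opening: 0.013
```

```bash
python3 -c "
from h import *
arc([68,70,72],-22,-18.4,z=.08)"
```

```text
[0.5197 0.128  0.0795] [-90.    0.1 -21.9] 0.013042133611633519 [-2.3  7.1  0.7]
radius 0.13139270723996074 angle 64.93393353885013
68 [ 0.0015 -0.0005 -0.007 ] tw -1.1
70 [ 0.0018 -0.0005 -0.0115] tw -2.3
72 [ 0.0023 -0.0005 -0.016 ] tw -3.5
```

Request:
send_rows --motion '[[[0.001,0,-0.004,-1],[0.0015,0,-0.007,-1],[0.002,0,-0.01,-2],[0.002,0,-0.012,-2],[0.002,0,-0.012,-2]]]'

```text
time: 14.35
tool_pos: [0.5164, 0.1183, 0.0795]
tool_rot: [-1.568, 0.003, -0.348]
contact_force: [-2.0, 12.9, 0.2]
opening: 0.0131
```

```bash
python3 -c "
from h import *
arc([72],-20,-18.4,z=.08)
from cell import read_camera
c=read_camera('scene');pickle.dump(c,open('scene8.pkl','wb'));cv2.imwrite('pics/scene8.png',cv2.resize(np.ascontiguousarray(c['frame'][160:290,190:340,::-1]),None,fx=5,fy=4.6,interpolation=cv2.INTER_CUBIC))"
```

```text
[0.5164 0.1183 0.0795] [-89.8   0.2 -20. ] 0.013111872060618816 [-2.  12.9  0.2]
radius 0.13119222093928903 angle 69.42376339629298
72 [ 0.0015 -0.0005 -0.0058] tw -1.6
```

View pics/scene8.png

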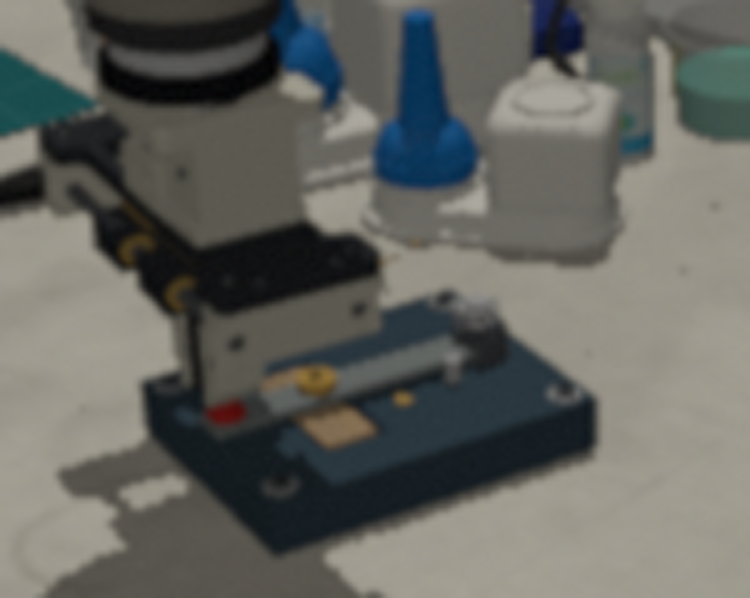

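The guide lies over the block against the stop pin, with the bush at crop (317,380), and the force has risen to 13 N. I'll push a little more to confirm the stop is rigid.

Request:
send_rows --motion '[[[0,0,-0.001,0],[0,0,-0.002,0],[0,0,-0.002,0],[0,0,-0.002,0],[0,0,-0.002,0]]]'

```text
time: 14.9
tool_pos: [0.5163, 0.1183, 0.0796]
tool_rot: [-1.565, 0.003, -0.348]
contact_force: [2.0, 11.1, -2.3]
opening: 0.0135
```

Run:
```python
from h import *
arc([72],-20,-18.4,z=.08)
c=pickle.load(open('scene8.pkl','rb'))
S=lambda a,b:(190+(a+.5)/5-.5,160+(b+.5)/4.6-.5)
b=plane(c,*S(317,376),.046)[:2];x=np.array([.949,-.3157]);y=np.array([.3157,.949])
fl=plane(c,*S(168,384),.03)[:2];br=plane(c,*S(564,393),.03)[:2];fr=plane(c,*S(281,484),.03)[:2]
rec=(fl+br)/2-.0255*x;d=b-rec;print("bush rel recess x,y",d@x,d@y, np.linalg.norm(br-fr))
```

```text
[0.5163 0.1183 0.0796] [-89.7   0.2 -20. ] 0.01348085443734721 [ 2.  11.1 -2.3]
radius 0.13130001099432076 angle 69.42183161258735
72 [ 0.0017 -0.0005 -0.0058] tw -1.6
bush rel recess x,y 0.0014699709518900131 -0.0007637470024411577 0.142848640633307
```

```bash
python3 -c "
from cell import sensors,hand_in
o=sensors.observe();print(o['time'],o['contact_force'],o['opening'])
print(hand_in())"
```

```text
14.9 [ 1.98066599 11.14473327 -2.31110954] 0.01348085443734721
the job is handed in; nothing more can be done
None
```

I laid the smallest beech block in the recess and pressed it flush. I then swung the guide by its red post to the stop and handed in at 14.9 s, still gripping the post.

**Block:** While pressing, the fingertips stopped dead at about 30 mm, the height of the jig's top, at 27 N. The picture afterwards showed the block flush and level, with the guide still swung back.

**Guide:** A further 2 mm push at the stop moved nothing, and the wrist force stayed around 11–13 N. The bush measured within about 2 mm of the recess centre.

**Left alone:** I did not touch the tin, cap or jar, but I did not measure their positions again at the end.

**Disagreements:** The two cameras differed by about 2–5 mm in x and y on the jig and block. I used values in between and corrected the block by 3 mm just before placing it. I gripped the block about 4 mm higher than planned, and it still held level.

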